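# Peel the top plate cover off its clinging stack

## Task

The top cover of the nested stack of rack covers clings to the one below. Take it by the raised finger tab at its corner, lift that corner first while the opposite corner still rests on the stack, so that it peels loose, then lift it right off and present it over the white microtube rack: level, centred on the rack and lined up with it, about 10 cm above it and not touching it. Finish still holding it there; leave the rack and the small things round about where they are.

Things in the scene. Friction and masses are not known exactly. Their poses are not given: they have to be found in the camera images.
- cover_tab (a point): Centre of the top cover's finger tab, half-way up: an upright hollow rib on the top face at one corner, 32 mm long, 14 mm thick, 28 mm high (14 above and below this point), flat vertical sides; grip it across the 14 mm. Its length runs along the direction (0.578, 0.816, 0) of the cover's axes, to the opposite corner. It lies at (-46, -72, 34) mm from the middle of the rim's underside.
- cover_center (a point): Middle of the grey top cover: inverted shallow pan, 146 mm (x) by 202 mm (y) over its rim, walls 2 mm, about 120 g, top face (below the tab) 20 mm above the rim's underside. The point is 10 mm above the rim's underside. z up, x and y along its sides. It rests on four feet of the next cover, which touch it inside at (+-55, +-80, 18) mm from the middle of the rim's underside.
- cover_far (a point): Corner of the top cover opposite the tab, at the underside of its rim: (73, 101, 0) mm from the middle of that underside. Four springy dimples of the next cover cling to the top cover's long walls (x +-66 mm) from inside, at y +-60 mm: about 12 to 25 N in all against a straight pull, about half that when a corner is lifted. A dimple lets go once the wall there has risen 8 mm.
- stack: Stack holder with the lower covers clamped in it (fixed, they do not come off), 160 x 216 mm; origin on the bench under its centre, z up, x and y along its sides, which the top cover's match at the start. Then the underside of the top cover's rim is 36 mm above the bench, its top face 56 mm, the tab's top 84 mm. The next cover has a lower tab inside the hollow of the top one's.
- rack: White 12 x 8 microtube rack, loose on the bench, 127 mm (its x) by 184 mm (its y), 33 mm high; origin at the middle of its underside, z up.
- bottle: Small square reagent bottle with a screw cap, 35 x 58 x 78 mm, a bystander; origin at the middle of its underside.
- roll: Roll of white labels lying flat, 58 mm across, 28 mm high, a bystander; origin at the middle of its underside.
- vial: Little brown vial with a cap, 22 mm across, 45 mm high, a bystander; origin at the middle of its underside.

How it is judged (in metres and radians):
On the way, in this order (a step that is already met when the one before it is completed fails the run):
1. the tab corner is raised, the cover leaning at least 0.09 rad, while the opposite corner is still down on the stack (raised less than 7 mm) (angle between cover_center's own z axis and vertical above 0.09 rad and z of cover_far in the frame of stack below 0.043 m and horizontal distance between cover_center and stack below 0.03 m), for 0.1 s.
2. the cover is right off the stack, its middle at least 40 mm higher than it was, carried by the gripper (z of cover_center in the frame of stack above 0.086 m and contact force between cover and stack below 0.05 N and contact force between cover and the fingers above 1 N), for 0.1 s.
At the end, for the whole second after the job is handed in: Fingers alone hold the cover still, touching neither rack nor stack; its middle is within 30 mm of the rack's middle seen from above and 60 to 180 mm above the rack's top, level and lined up with the rack (either way round) within 0.2 rad; the rack is upright and moved less than 20 mm (horizontal distance between cover_center and rack below 0.03 m and angle between the y axis of cover_center and the y axis of rack, either way round below 0.2 rad and angle between cover_center's own z axis and vertical below 0.2 rad and height (world z) of cover_center between 0.093 and 0.213 m and linear speed of cover below 0.02 m/s and contact force between cover and the fingers above 1 N and contact force between cover and rack below 0.05 N and contact force between cover and stack below 0.05 N and angle between rack's own z axis and vertical below 0.05 rad and distance of rack from where it was at the start of the episode below 0.02 m); the arm keeps its last pose, push and grip.
It fails at once if the rack is pushed more than 20 mm or a bystander more than 30 mm (distance of rack from where it was at the start of the episode above 0.02 m or distance of any of bottle, roll, vial from where it was at the start of the episode above 0.03 m).
It also fails if it takes over 42 s, if anything falls off the work surface, if the arm or the gripper's body presses on something with over 40 N, if the wrist force passes 120 N, or if a joint passes its speed limit or range.

## Robot

A 6-joint arm with a two-finger parallel gripper is mounted at the origin on a cart in front of the work surface, level with it; the furniture and walls round the work are solid. World frame = base frame: x ahead of the robot, y to its left, z up, the work surface at z = 0. Lengths are in mm, angles in rad, forces in N, time in s.
With the tool pointing down it reaches from about 300 to 775 mm from the base axis. Payload 14.6 kg.
Tool frame: the origin (TCP) lies on the centre line of the jaws, within the pads' length; the fingertips stand 8 mm ahead of it and the grasp point (between the pads) lies 11 mm behind it; z points along the fingers, y is the direction in which the jaws open and shut (so a half turn about z gives the same grasp; the last joint's range is limited). The gripper opens to 94 mm and grips with 3 to 60 N. Pads are 16 mm wide; open, the fingers measure 119 mm over their backs; the gripper's body (75 mm by 177 mm) begins 78 mm behind the grasp point.
Start: joints at [-1.258, 0.3, 1.521, -0, 1.321, -0.067], TCP at [203.896, -510.799, 213.446] pointing down, gripper open.
Joint ranges: [-3.03, 3.03], [-0.79, 2.21], [0.23, 2.52], [-1.04, 4.18], [0, 3.07], [-2.55, 2.55]. Speed limits (rad/s): [2.22, 2.22, 2.57, 3.14, 3.14, 3.14].

## Interface

Orientations are given as [roll, pitch, yaw] about the fixed x, y, z axes, in that order (R = Rz(yaw) Ry(pitch) Rx(roll)).
In Python, from cell import read_state, cams, manip gives the robot as it stands.
- The arm moves only by the shell command python3 -m handwheel 'ROWS' [OPENING] [FORCE]. ROWS is JSON, a list of rows, each a list of 4 numbers: the shift along the tool's x, y, z in m, then the turn about the tool's z in degrees. In form: [[dx, dy, dz, turn], ...]. A call has 1 to 5 rows; each row is the pose to reach, as a shift and turn from the pose measured when the call began, along the tool's axes at that moment; what a row does not reach only later rows make up. A row lasts 1/8 s, in which the tool goes at most 62.5 mm and 10.7 degrees, less where a joint would pass 70% of its speed; a pose out of reach is approached as far as the arm can. A call with a gripper value outside its range is refused whole. OPENING is the closure, from 0 (fully open) to 1 (shut), set as the call begins (- or left out, the last holds). The fingers move at their own pace and stop on an object; FORCE is the grip in N (left out, the last holds). Time passes only in rows, so rows that repeat a pose let the fingers close. It gives the time, the measured TCP pose, the force and the opening at its end, in the units of the state.
- read_state(): the state, without advancing time (a new reading comes with each control period).
- cams.camera(name): name is "scene" or "top" or "wrist"; returns the picture (400x640x3 uint8, red, green, blue); there is no depth.
- cams.get_calibration(name): a dict with "vertical_fov" (degrees; the focal length in pixels is half the picture's height over the tangent of half this angle, whatever the lens; pixels are square), "cx", "cy" (the principal point, pixels), "R" (3x3) and "t" (3): a world point X has camera coordinates R X + t. Camera axes: x right, y down, z forward; pixel columns grow to the right and rows downward; lengths in mm; the calibration is good to about 2 mm. A picture is of the moment at which its call begins: read the wrist's pose just before it. get_calibration takes no time and is no camera call; for the wrist camera it gives the pose at the moment of the call.
- manip.sign_off(): hands the job in, once; it reports no verdict.
The state is a dict: "clock": time; "joints": joint angles; "qd": joint speeds; "effort": joint torques, N m; "eef_pos": TCP position; "eef_rot": TCP orientation; "wrist_force": force on the tool from outside, world axes, zero at the start; "moment": the same for the moment, N m; "finger_gap": finger opening in mm.
Only numpy, scipy, OpenCV 4.12 (cv2) and the standard library are available. Lean on these libraries where they do the work, as an engineer would, in place of code of your own. Each camera call takes 0.05 s, during which the arm holds its last target. There are 200 camera calls.

## Working session

There is one attempt and no reset: what is moved stays moved. The work goes in short steps, Python scripts to look and compute and a shell command to move; the robot and the scene stay as the last step left them, time stands still between calls to the robot, and variables do not carry over. Pictures are saved under pics/ and viewed, about 8 in all and at most 12, crops included, and the job is handed in when it is done.

```bash
mkdir -p pics; ls
python3 - <<'E'
from cell import read_state,cams
import cv2,json
s=read_state();print(s)
for n in("top","scene"):
    c=cams.get_calibration(n);print(n,c)
    cv2.imwrite(f"pics/{n}0.png",cams.camera(n)[:,:,::-1])
E
```

```text
pics
{'clock': 0.0, 'joints': array([-1.25761025e+00,  3.00499461e-01,  1.52160247e+00,  1.05485328e-05,
        1.32070519e+00, -6.65933908e-02]), 'qd': array([-0.0017246 , -0.00036434, -0.00015673,  0.00078344, -0.00087343,
       -0.0015111 ]), 'effort': array([ 3.85137264e-04, -5.31808949e+01, -3.52735305e+01,  7.08678877e-02,
        2.44425447e-02, -1.12758078e-04]), 'eef_pos': array([ 203.81519665, -510.55739894,  212.86172296]), 'eef_rot': array([-3.14038155e+00, -9.10108291e-05,  3.79776796e-01]), 'wrist_force': array([0.2746398 , 0.18527521, 0.21587943]), 'moment': array([-0.0582439 , -0.04756785,  0.01094828]), 'finger_gap': 93.72987752909516}
top {'vertical_fov': 48.805381076086974, 'cx': 313.51720353536865, 'cy': 194.48286970965876, 'R': array([[ 0.09132424, -0.99581208,  0.00426325],
       [-0.96967578, -0.08990027, -0.22725936],
       [ 0.22669089,  0.01662032, -0.97382494]]), 't': array([  86.87195607,  591.53258264, 1396.93401088])}
scene {'vertical_fov': 44.441879317276474, 'cx': 318.91362752908225, 'cy': 198.20751069894874, 'R': array([[-0.82113854, -0.5704476 , -0.01791745],
       [-0.31993132,  0.48607323, -0.81325074],
       [ 0.47262613, -0.66205917, -0.58163751]]), 't': array([ 520.39769606,  171.23565999, 1116.27116645])}
```

View pics/top0.png

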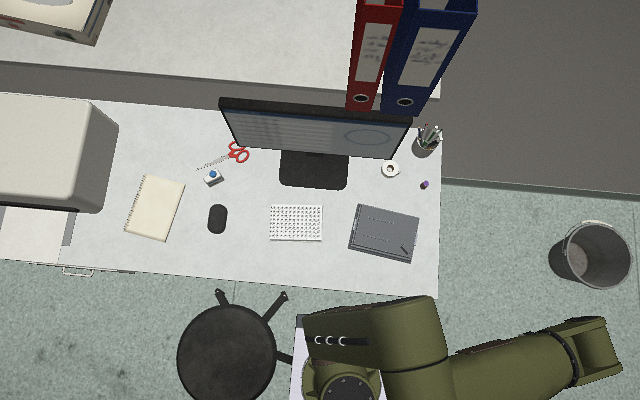

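View pics/scene0.png

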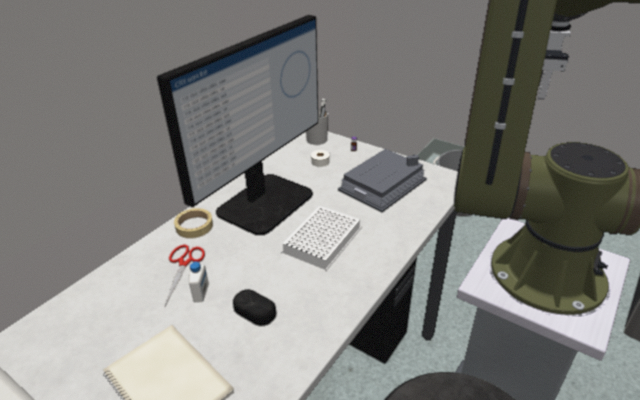

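Top view: the stack is near (384,233) with its tab near (405,250), the rack near (296,223), the roll at (390,169), the vial at (424,184) and the bottle at (212,178). The monitor stands behind the rack. Next I'll measure the corners from an enlarged crop.

```bash
python3 - <<'E'
import cv2
im=cv2.imread("pics/top0.png")[190:275,260:430]
cv2.imwrite("pics/c1.png",cv2.resize(im,None,fx=4.7,fy=4.7,interpolation=cv2.INTER_CUBIC))
E
cat > h.py <<'E'
import numpy as np
from cell import cams
def ray(c,u,v,z):
    f=200/np.tan(np.radians(c["vertical_fov"]/2));R=np.array(c["R"]);t=np.array(c["t"])
    o=-R.T@t;d=R.T@np.array([(u-c["cx"])/f,(v-c["cy"])/f,1]);return o+d*(z-o[2])/d[2]
def proj(c,X):
    f=200/np.tan(np.radians(c["vertical_fov"]/2));p=np.array(c["R"])@np.array(X)+c["t"];return f*p[:2]/p[2]+[c["cx"],c["cy"]]
E
```

```text
(no output)
```

View pics/c1.png

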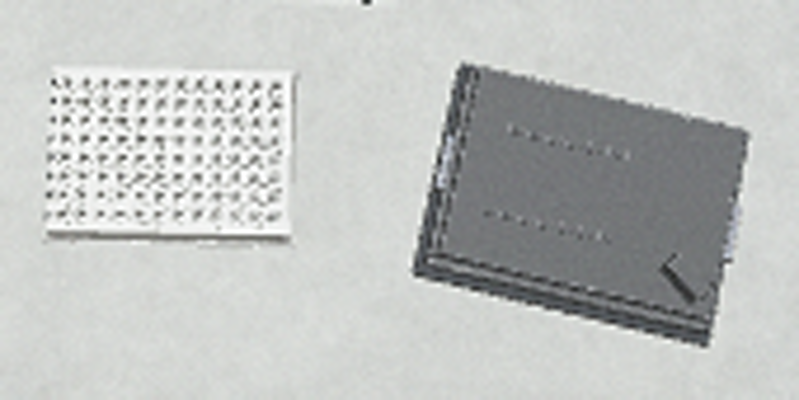

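The crop shows the rack's top corners at about (52,67), (295,72), (290,235) and (46,231). The cover's top-face corners are at about (478,67), (748,130), (710,322) and (435,255), with the tab near (680,282).

Run:
```python
from h import *
c=cams.get_calibration("top")
g=lambda p,z:ray(c,260+(p[0]+.5)/4.7-.5,190+(p[1]+.5)/4.7-.5,z)
for nm,ps,z in(("rack",[(52,67),(295,72),(290,235),(46,231)],33),("cover",[(478,67),(748,130),(710,322),(435,255)],56)):
    P=np.array([g(p,z) for p in ps]);print(nm,P.round(),P.mean(0))
    e=np.roll(P,-1,0)-P;print([ (round(np.linalg.norm(k)),round(np.degrees(np.arctan2(k[1],k[0])),1)) for k in e])
print(g((680,282),80), g((665,263),84),g((694,300),84))
print("vial",ray(c,424,184,40),"roll",ray(c,390,169,28))
print("monitor base", [ray(c,*p,10) for p in((281,187),(346,190))], "bottom edge?",ray(c,220,100,300),ray(c,410,157,100),ray(c,410,157,200))
```

```text
rack [[543. 283.  33.]
 [556. 108.  33.]
 [438. 102.  33.]
 [425. 274.  33.]] [490.59922612 191.59163984  33.        ]
[(175, np.float64(-85.9)), (118, np.float64(-176.7)), (173, np.float64(94.3)), (119, np.float64(4.5))]
cover [[ 567.  -21.   56.]
 [ 539. -213.   56.]
 [ 402. -192.   56.]
 [ 431.    0.   56.]] [ 484.43469897 -106.49911615   56.        ]
[(195, np.float64(-98.2)), (139, np.float64(171.2)), (195, np.float64(81.5)), (138, np.float64(-8.7))]
[ 424.48583269 -165.55071264   80.        ] [ 435.96610861 -153.99230389   84.        ] [ 412.67539506 -174.76466712   84.        ]
vial [ 658.90237633 -230.55660039   40.        ] roll [ 705.11450862 -114.12172838   28.        ]
monitor base [array([610.67781976, 256.60632127,  10.        ]), array([620.83107747,  31.12040335,  10.        ])] bottom edge? [784.46040593 435.23358654 300.        ] [ 730.27805603 -166.75295633  100.        ] [ 695.76295556 -146.44196812  200.        ]
```

```bash
python3 -m handwheel '[[0.045,-0.032,-0.01,-4],[0.09,-0.064,-0.02,-8],[0.135,-0.096,-0.03,-12],[0.18,-0.128,-0.03,-18],[0.225,-0.16,-0.03,-24]]' 0
python3 - <<'E'
from cell import read_state
import numpy as np
s=read_state();print(s["eef_pos"],s["eef_rot"],s["joints"])
y=s["eef_rot"][2];d=np.array([426,-168])-s["eef_pos"][:2]
print("dx,dy",d@[np.cos(y),np.sin(y)],d@[np.sin(y),-np.cos(y)])
E
```

```text
clock: 0.72
eef_pos: [354.1, -277.0, 243.1]
eef_rot: [-3.141, -0.0, 0.802]
wrist_force: [0.1, -0.1, -0.1]
finger_gap: 94.0
[ 354.05881086 -276.97668829  243.1026546 ] [-3.14069239e+00 -4.81881205e-04  8.01845336e-01] [-7.45652522e-01  4.94693988e-02  1.74500282e+00  5.15462432e-04
  1.34800925e+00  2.31841378e-02]
dx,dy 128.34165546536877 -24.080547306114255
```

```bash
python3 -m handwheel '[[0.05,-0.01,0,0],[0.1,-0.02,0,0],[0.128,-0.024,0,0],[0.128,-0.024,0,0]]'
python3 - <<'E'
from h import *
from cell import read_state
import cv2,pickle
s=read_state();c=cams.get_calibration("wrist");im=cams.camera("wrist")
print(s["eef_pos"],s["eef_rot"]);pickle.dump(c,open("w1.pkl","wb"))
cv2.imwrite("pics/w1.png",im[:,:,::-1])
E
```

```text
clock: 1.23
eef_pos: [426.3, -167.1, 242.9]
eef_rot: [-3.14, -0.0, 0.805]
wrist_force: [-0.9, -0.1, 0.2]
finger_gap: 94.3
[ 426.31030406 -167.08060885  242.90945572] [-3.14008356e+00 -3.15587462e-04  8.04580870e-01]
```

View pics/w1.png

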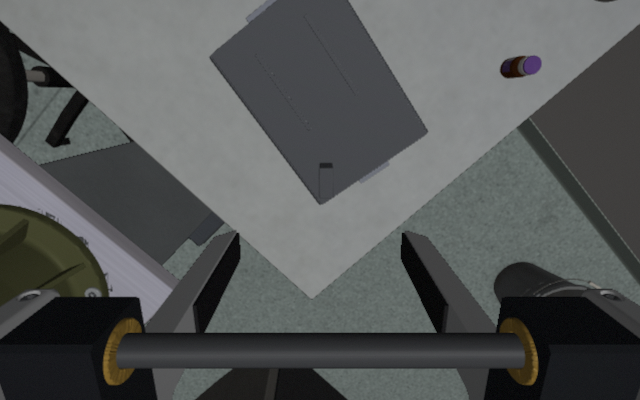

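The wrist view shows the cover, with the tab around (326,163–200) and cover corners at (210,57), (427,131) and (320,204). I'll zoom in on the tab.

Run:
```python
from h import *
import cv2,pickle
c=pickle.load(open("w1.pkl","rb"));print(c,"campos",-c["R"].T@c["t"])
im=cv2.imread("pics/w1.png")[120:220,270:390]
cv2.imwrite("pics/c2.png",cv2.convertScaleAbs(cv2.resize(im,None,fx=6,fy=6,interpolation=cv2.INTER_CUBIC),alpha=1.8))
for p,z in(((210,57),56),((427,131),56),((320,204),56)):print(ray(c,*p,z))
for z in(56,84):
  for a in(-16,16):
    for b in(-7,7):
      u=np.array([.693,.721]);v=np.array([-.721,.693]);print(z,a,b,proj(c,[*(np.array([428,-171])+a*u+b*v),z]).round(1))
```

```text
{'vertical_fov': 61.644361168227896, 'cx': 320.1096226074059, 'cy': 195.1178358319487, 'R': array([[ 0.72060422, -0.69334563, -0.00117932],
       [-0.6636608 , -0.69024272,  0.28830423],
       [-0.2007085 , -0.20697058, -0.95753813]]), 't': array([-423.14923012,  128.90419083,  470.74330139])} campos [ 484.95396023 -106.98347848  413.09201029]
[430.53721373  -5.69615221  56.        ]
[ 539.94909281 -211.33237594   56.        ]
[ 402.80292872 -191.57954835   56.        ]
56 -16 -7 [329.8 190. ]
56 -16 7 [317.2 190. ]
56 16 -7 [330.1 161.5]
56 16 7 [317.1 161.5]
84 -16 -7 [330.6 197.5]
84 -16 7 [316.9 197.5]
84 16 -7 [330.8 166.9]
84 16 7 [316.8 166.9]
```

View pics/c2.png

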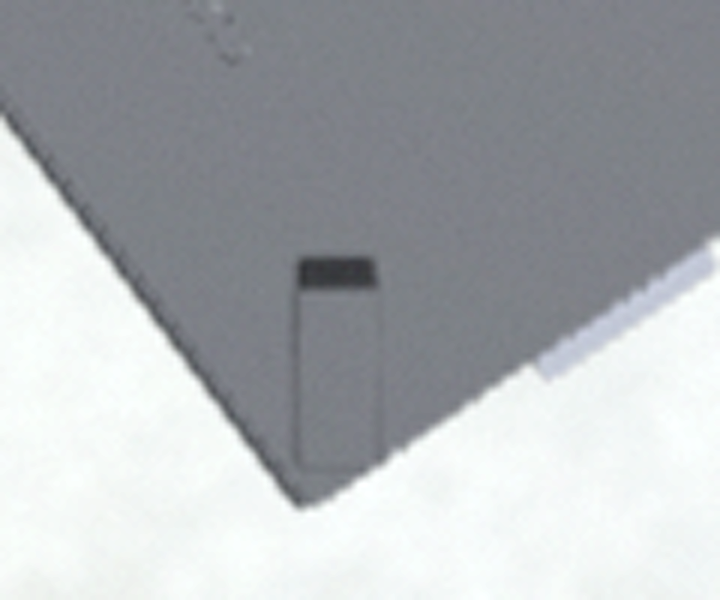

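The tab's top face spans u 319–333.6 and v 168–198, which puts its centre at about (429,-173) and lined up with the jaws. Descending to TCP z 68.

```bash
python3 -m handwheel '[[-0.001,0.003,0.05,0],[-0.0024,0.0063,0.1,0],[-0.0024,0.0063,0.145,0],[-0.0024,0.0063,0.165,0],[-0.0024,0.0063,0.175,0]]' 0.3; python3 -m handwheel '[[0,0,0,0],[0,0,0,0]]' 0.3
```

```text
clock: 1.9
eef_pos: [427.7, -174.6, 67.0]
eef_rot: [-3.139, 0.0, 0.802]
wrist_force: [0.4, 0.8, 0.7]
finger_gap: 65.6
clock: 2.15
eef_pos: [427.9, -175.1, 67.8]
eef_rot: [-3.14, -0.0, 0.802]
wrist_force: [0.8, 0.9, 0.4]
finger_gap: 66.1
```

```bash
python3 -m handwheel '[[0.002,0,0,0],[0.002,0,0,0],[0.002,0,0,0],[0.002,0,0,0],[0.002,0,0,0]]' 1 25;  python3 -m handwheel '[[0,0,0,0],[0,0,0,0],[0,0,0,0]]'
```

```text
clock: 2.78
eef_pos: [429.3, -173.7, 67.8]
eef_rot: [-3.14, -0.0, 0.802]
wrist_force: [-0.8, 0.5, -0.1]
finger_gap: 19.4
clock: 3.15
eef_pos: [429.2, -173.4, 67.7]
eef_rot: [-3.139, -0.0, 0.802]
wrist_force: [-1.4, 5.4, 4.6]
finger_gap: 14.0
```

Gripped with a 14 mm gap. Now I'll lift the corner slowly, arcing a little toward the far corner.

```bash
python3 -m handwheel '[[0,0,-0.002,0],[0.0005,0,-0.004,0],[0.001,0,-0.006,0],[0.0015,0,-0.008,0],[0.002,0,-0.01,0]]' 1 25;  python3 -m handwheel '[[0,0,-0.002,0],[0.0005,0,-0.004,0],[0.001,0,-0.006,0],[0.001,0,-0.006,0]]'
```

```text
clock: 3.78
eef_pos: [430.7, -172.0, 77.9]
eef_rot: [-3.14, -0.0, 0.802]
wrist_force: [0.6, -1.4, -1.4]
finger_gap: 13.9
clock: 4.28
eef_pos: [431.5, -171.5, 84.1]
eef_rot: [-3.14, -0.0, 0.802]
wrist_force: [1.2, 1.1, -2.0]
finger_gap: 14.0
```

Run:
```python
from h import *
import cv2,pickle
from cell import read_state
c=cams.get_calibration("wrist");pickle.dump(c,open("w2.pkl","wb"));im=cams.camera("wrist")[:,:,::-1]
sc=cams.camera("scene")[:,:,::-1][120:230,320:450]
cv2.imwrite("pics/w2.png",im)
a=cv2.resize(im,(480,300));b=cv2.resize(sc,(355,300),interpolation=cv2.INTER_CUBIC)[:, :320]
cv2.imwrite("pics/m2.png",np.hstack([a,b]));s=read_state();print(s["wrist_force"],s["moment"])
```

```text
[ 1.46589751  0.63096082 -2.23994072] [-0.14442042 -0.2995069   0.20909428]
```

View pics/m2.png

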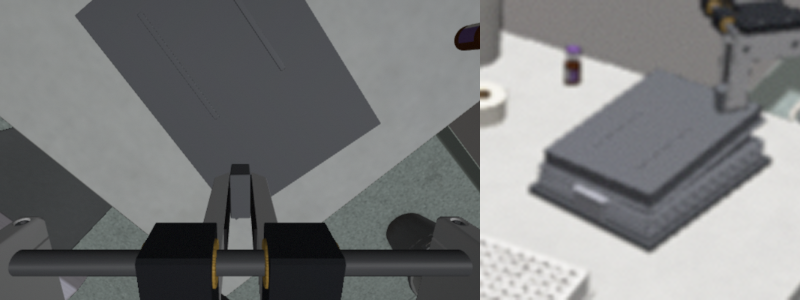

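The scene crop shows the tab corner raised and the far-left corner still down on the stack, so it is peeling properly. Another 7 mm takes the tilt past 0.09.

```bash
python3 -m handwheel '[[0.0005,0,-0.002,0],[0.001,0,-0.004,0],[0.0015,0,-0.006,0],[0.0018,0,-0.0075,0],[0.0018,0,-0.0075,0]]' 1 25
python3 - <<'E'
from h import *
import cv2,pickle
from cell import read_state
s=read_state();print(s["wrist_force"],s["moment"])
c=cams.get_calibration("wrist");pickle.dump(c,open("w3.pkl","wb"));im=cams.camera("wrist")[:,:,::-1]
cv2.imwrite("pics/w3.png",im)
sc=cams.camera("scene")[:,:,::-1];cv2.imwrite("pics/s3.png",sc)
cv2.imwrite("pics/m3.png",cv2.resize(sc[130:220,325:445],None,fx=6,fy=6,interpolation=cv2.INTER_CUBIC))
C=np.array([484.5,-107]);a=np.radians(-8.6);R=np.array([[np.cos(a),-np.sin(a)],[np.sin(a),np.cos(a)]])
sc_=cams.get_calibration("scene")
for x,y in((73,101),(-73,101),(73,-101),(-73,-101)):
    for z in (36,56):print((x,y,z),((proj(sc_,[*(C+R@[x,y]),z])-[325,130])*6).round())
E
```

```text
clock: 5.0
eef_pos: [432.8, -170.3, 91.7]
eef_rot: [-3.14, -0.0, 0.802]
wrist_force: [0.2, -0.2, -0.7]
finger_gap: 14.1
[ 0.24959119 -0.2100259  -0.6994589 ] [-0.10589039  0.07884923 -0.02207506]
(73, 101, 36) [ 93. 303.]
(73, 101, 56) [ 93. 267.]
(-73, 101, 36) [341. 425.]
(-73, 101, 56) [344. 388.]
(73, -101, 36) [355. 140.]
(73, -101, 56) [357. 106.]
(-73, -101, 36) [598. 242.]
(-73, -101, 56) [603. 207.]
```

View pics/m3.png

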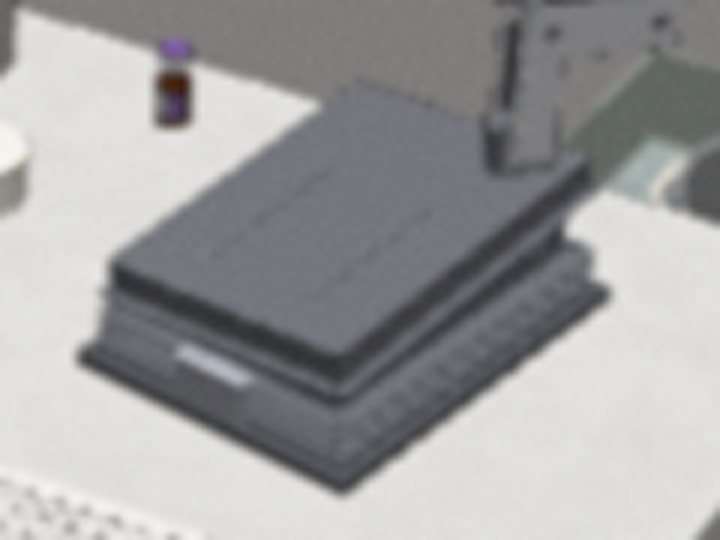

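The far corner is still down: its top edge is at (110,262) against a predicted 267 when seated. The tab corner is up about 30 mm, a tilt of about 0.11. Now I'll grip at 60 N and lift.

```bash
python3 -m handwheel '[[0,0,0,0],[0,0,0,0],[0,0,0,0]]' 1 60;  python3 -m handwheel '[[0,0,-0.003,0],[0,0,-0.006,0],[0,0,-0.009,0],[0,0,-0.012,0],[0,0,-0.015,0]]'; python3 -m handwheel '[[0,0,-0.01,0],[0,0,-0.02,0],[0,0,-0.03,0],[0,0,-0.04,0],[0,0,-0.05,0]]';python3 -m handwheel '[[0,0,-0.01,0],[0,0,-0.02,0],[0,0,-0.03,0],[0,0,-0.035,0],[0,0,-0.035,0]]'
python3 - <<'E'
from h import *
import cv2,pickle
from cell import read_state
s=read_state();print(s["wrist_force"],s["moment"])
c=cams.get_calibration("wrist");pickle.dump(c,open("w4.pkl","wb"));im=cams.camera("wrist")[:,:,::-1]
sc=cams.camera("scene")[:,:,::-1];cv2.imwrite("pics/s4.png",sc);cv2.imwrite("pics/w4.png",im)
b=cv2.resize(sc[90:220,325:445],None,fx=3.08,fy=3.08,interpolation=cv2.INTER_CUBIC)
cv2.imwrite("pics/m4.png",np.hstack([b,im[:,100:520][:b.shape[0]]]))
E
```

```text
clock: 5.48
eef_pos: [432.7, -170.2, 91.5]
eef_rot: [-3.14, -0.0, 0.802]
wrist_force: [0.2, 0.0, -0.9]
finger_gap: 13.5
clock: 6.1
eef_pos: [432.8, -170.3, 106.8]
eef_rot: [-3.14, -0.0, 0.802]
wrist_force: [0.2, 0.6, -0.8]
finger_gap: 13.4
clock: 6.72
eef_pos: [432.8, -170.3, 157.5]
eef_rot: [-3.14, -0.0, 0.802]
wrist_force: [0.6, 0.4, -0.8]
finger_gap: 13.5
clock: 7.35
eef_pos: [432.9, -170.4, 192.7]
eef_rot: [-3.141, -0.0, 0.802]
wrist_force: [0.2, -0.2, -1.7]
finger_gap: 13.5
[ 0.21346028 -0.23397036 -1.67787509] [-0.09141784  0.06446234  0.02672741]
```

View pics/m4.png

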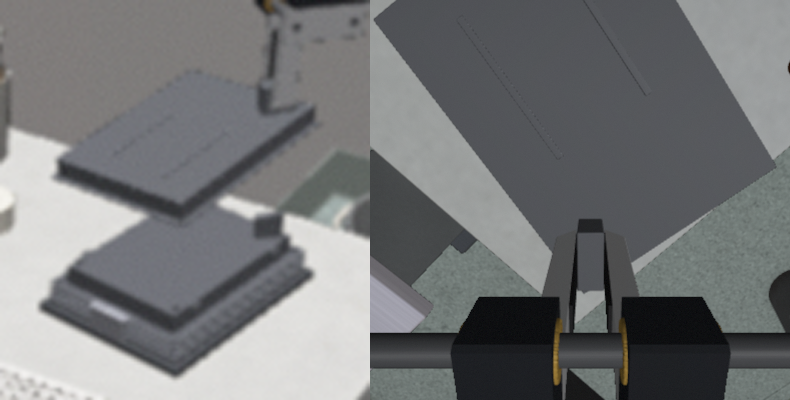

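```bash
cat > tilt.py <<'E'
from h import *
from scipy.optimize import least_squares
from scipy.spatial.transform import Rotation as Ro
# pose of cover held at tab: tcp (mm), yaw (cover), tilt about jaw axis (plus: tab high), roll, via corner pixels
def model(p,tcp,toolyaw):
    th,rl,dx,dz=p;cy=toolyaw-np.arctan2(.816,.578)
    R0=Ro.from_euler("z",cy);u=np.array([np.cos(toolyaw),np.sin(toolyaw),0]);w=np.array([-u[1],u[0],0])
    R=Ro.from_rotvec(w*th)*Ro.from_rotvec(u*rl)*R0
    return R, np.array(tcp)+u*dx+[0,0,dz]
def fit(obs,tcp,yaw):
    def res(p):
        R,o=model(p,tcp,yaw);r=[]
        for c,X,px in obs:r+=list(proj(c,o+R.apply(np.array(X)-[-46,-72,31.8]))-px)
        return np.r_[r,p[2]/3,p[3]/3,p[1]/.03]
    s=least_squares(res,[.1,0,0,0]);R,o=model(s.x,tcp,yaw);return s.x,R,o+R.apply(np.array([0,0,10])-[-46,-72,31.8]),res(s.x)
E
python3 - <<'E'
from tilt import *
import pickle
sc=cams.get_calibration("scene");w=pickle.load(open("w4.pkl","rb"))
g=lambda a,b:np.array([325+a/3.08,90+b/3.08])
T=20
S=[(sc,(73,101,T),g(60,157)),(sc,(-73,101,T),g(180,207)),(sc,(-73,-101,T),g(313,108)),(sc,(73,-101,T),g(195,70))]
W=[(w,(-73,101,T),(105,19)),(w,(73,-101,T),(505,165))]
for o in(S,W,S+W):
    x,R,c,r=fit(o,[432.9,-170.4,192.7],.802);print(x.round(3),c.round(1),np.degrees(R.as_euler("ZYX")).round(1),r.round(1))
E
```

```text
[ 0.09   0.016 -2.508 -3.047] [ 485.7 -109.4  160.4] [-8.9  3.7 -3.7] [-3.8  0.5  1.1 -0.1  3.4 -0.5 -1.5 -0.6 -0.8 -1.   0.5]
[ 0.278  0.053  4.85  -1.416] [ 485.5 -108.5  147.1] [-10.3  11.6 -11.4] [-0.9  1.4  0.1 -1.2  1.6 -0.5  1.8]
[ 1.140e-01  4.000e-03 -3.520e-01 -1.182e+01] [ 486.9 -108.6  149.5] [-8.9  4.  -5.2] [-4.3  5.1  0.2  4.5  2.3  2.2 -2.4  2.2 -3.7  2.2  2.9 -0.2 -0.1 -3.9
  0.1]
```

The cover is off the stack with a tilt of about 0.09 rad. Next I'll carry it to the rack: a shift of (+222.8, −187.4) mm in tool axes, then a turn of −13°.

```bash
python3 -m handwheel '[[0.008,-0.007,0,0],[0.024,-0.020,0,0],[0.044,-0.037,0,0],[0.066,-0.0555,0,0],[0.088,-0.074,0,0]]'; python3 -m handwheel '[[0.022,-0.0185,0,0],[0.044,-0.037,0,0],[0.066,-0.0555,0,0],[0.085,-0.0715,0,0],[0.1,-0.084,0,0]]'
python3 - <<'E'
from cell import read_state
import numpy as np
s=read_state();print(s["eef_pos"],s["eef_rot"],s["joints"])
y=s["eef_rot"][2];d=np.array([453,120])-s["eef_pos"][:2]
print("dx,dy",d@[np.cos(y),np.sin(y)],d@[np.sin(y),-np.cos(y)])
E
```

```text
clock: 8.07
eef_pos: [440.5, -54.1, 192.1]
eef_rot: [-3.139, 0.0, 0.802]
wrist_force: [-0.4, -0.1, -1.1]
finger_gap: 13.6
clock: 8.7
eef_pos: [449.2, 77.7, 192.1]
eef_rot: [-3.139, 0.001, 0.803]
wrist_force: [-0.2, 0.3, -1.8]
finger_gap: 13.5
[449.24878561  77.67537614 192.07654231] [-3.13891854e+00  5.29984757e-04  8.02632385e-01] [8.98742327e-02 1.10707237e-01 1.80082023e+00 1.77747602e-03
 1.23221532e+00 8.57446693e-01]
dx,dy 33.04574837605666 -26.709996416678315
```

```bash
python3 -m handwheel '[[0.012,-0.01,0,-4],[0.024,-0.02,0,-8],[0.033,-0.0267,0,-11.5],[0.033,-0.0267,0,-13],[0.033,-0.0267,0,-13]]';python3 -m handwheel '[[0,0,0,0],[0,0,0,0]]'
python3 - <<'E'
from h import *
import cv2
from cell import read_state
s=read_state();print(s["eef_pos"],s["eef_rot"],s["moment"])
a=cams.camera("scene")[:,:,::-1];b=cams.camera("top")[:,:,::-1];cv2.imwrite("pics/s5.png",a);cv2.imwrite("pics/t5.png",b)
f=lambda i,x,y:cv2.resize(i[y:y+140,x:x+140],(400,400),interpolation=cv2.INTER_CUBIC)
cv2.imwrite("pics/m5.png",np.hstack([f(a,260,130),f(b,230,140)]))
E
```

```text
clock: 9.32
eef_pos: [452.9, 119.8, 192.0]
eef_rot: [-3.139, 0.0, 1.03]
wrist_force: [0.0, -0.3, -1.0]
finger_gap: 13.9
clock: 9.57
eef_pos: [452.9, 119.5, 192.1]
eef_rot: [-3.139, 0.0, 1.029]
wrist_force: [0.1, -0.5, -1.1]
finger_gap: 13.6
[452.89881225 119.50797693 192.05223528] [-3.13877020e+00  1.18556457e-04  1.02927475e+00] [-0.13981088 -0.00657978  0.0005382 ]
```

View pics/m5.png

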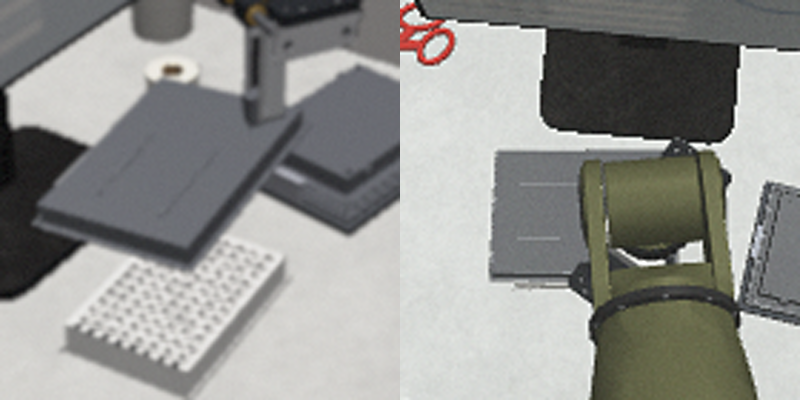

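The cover hangs over the rack. Its top corners in the scene crop are (40,220), (188,262), (300,112) and (155,82). In the top crop they are (95,150) and (91,275). I'll fit the pose.

Run:
```python
from tilt import *
sc=cams.get_calibration("scene");tp=cams.get_calibration("top")
k=140/400
g=lambda a,b:np.array([260+a*k,130+b*k]);h=lambda a,b:np.array([230+a*k,140+b*k])
T=20
S=[(sc,(73,101,T),g(40,215)),(sc,(-73,101,T),g(188,250)),(sc,(-73,-101,T),g(300,112)),(sc,(73,-101,T),g(155,82))]
W=[(tp,(73,101,T),h(95,150)),(tp,(-73,101,T),h(91,275))]
for o in(S,S+W):
    x,R,c,r=fit(o,[452.9,119.5,192.],1.029);print(x.round(3),c.round(1),np.degrees(R.as_euler("ZYX")).round(1),r.round(1))
# rack top corners (scene picture 0 at full res vs predicted)
for yaw in(4.3,):
  R=Ro.from_euler("z",yaw,degrees=True)
  for q in((63.5,92),(-63.5,92),(-63.5,-92),(63.5,-92)):print(q,(proj(sc,R.apply([*q,33])+[490.6,191.6,0])).round(1),((proj(sc,R.apply([*q,33])+[490.6,191.6,0])-[260,130])/k).round())
import cv2
im=cv2.imread("pics/s5.png")[215:275,275:370];cv2.imwrite("pics/c6.png",cv2.resize(im,None,fx=6,fy=6,interpolation=cv2.INTER_CUBIC))
```

```text
[ 0.129  0.051  0.131 -2.425] [490.7 192.4 157.2] [ 3.8  6.6 -4.4] [-4.2 -0.1  0.   1.4  3.2 -1.4  1.5 -0.2  0.  -0.8  1.7]
[ 0.132  0.049 -0.554 -2.542] [490.4 191.7 156.8] [ 3.8  6.6 -4.6] [-3.8  0.   0.4  1.6  3.5 -1.5  1.8 -0.3 -0.2 -0.8 -1.9  0.8 -0.2 -0.8
  1.6]
(63.5, 92) [279.5 244.2] [ 56. 326.]
(-63.5, 92) [325.8 262.2] [188. 378.]
(-63.5, -92) [362.  218.6] [291. 253.]
(63.5, -92) [318.8 204.2] [168. 212.]
```

View pics/c6.png

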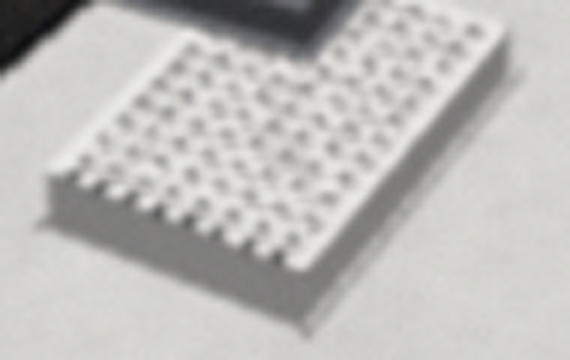

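The rack's corners agree with my estimate, with the same roughly 5% lens shrink seen on the cover. The fitted tilt is 0.13, which matches the peel geometry (24 mm over 182 mm). To check for sag since the lift, I'll compare gripper-relative features in the wrist views.

Run:
```python
from h import *
import cv2
im=cams.camera("wrist")[:,:,::-1];cv2.imwrite("pics/w7.png",im)
G=lambda i:cv2.cvtColor(np.ascontiguousarray(i),cv2.COLOR_BGR2GRAY)
w7=G(im);
for nm in("w3","w4"):
    w=G(cv2.imread(f"pics/{nm}.png"))
    for (x,y) in((190,22),(285,150),(372,85),(318,12)):
        x0,y0=max(x-22,0),max(y-22,0);t=w[y0:y0+44,x0:x0+44]
        xs,ys=max(x0-15,0),max(y0-15,0);m=cv2.matchTemplate(w7[ys:y0+59,xs:x0+59],t,cv2.TM_CCOEFF_NORMED)
        _,v,_,l=cv2.minMaxLoc(m);print(nm,(x,y),"shift",(l[0]+xs-x0,l[1]+ys-y0),round(v,2))
```

```text
w3 (190, 22) shift (0, 0) 0.73
w3 (285, 150) shift (0, 0) 0.77
w3 (372, 85) shift (0, 0) 0.82
w3 (318, 12) shift (0, 0) 0.9
w4 (190, 22) shift (0, 0) 0.78
w4 (285, 150) shift (0, 0) 0.75
w4 (372, 85) shift (0, 0) 0.82
w4 (318, 12) shift (0, 0) 0.9
```

There's been no shift in the grip since the peel, so nothing has sagged. The tilt is about 0.12–0.14, under the 0.2 limit, and the centre is within a few mm. Handing in.

```bash
python3 -c "
from cell import manip,read_state
s=read_state();print(s['clock'],s['eef_pos'],s['finger_gap']);print(manip.sign_off())"
```

```text
9.725 [452.90487164 119.65090982 192.0703355 ] 13.23927745378322
the job is handed in; nothing more can be done
None
```

I gripped the tab across its 14 mm and raised that corner 24 mm, with the far corner still down on the stack. Then I tightened the grip to 60 N, lifted the cover clear, carried it over the rack and turned it 13° to line up. I handed in at 9.7 s, still holding the cover; the hand-in gives no verdict.

**Last checks before handing in**
- **Position:** the cover's middle fits at about (490, 192) mm against the rack's (491, 192) mm. It is about 157 mm above the bench, roughly 12 cm above the rack top (asked for about 10 cm; allowed 60–180 mm).
- **Alignment:** the cover's yaw is 3.8° against about 4.3° for the rack.
- **Clearance:** the views show the cover clear of both rack and stack, and the rack where it was.
- **Grip:** wrist-camera features showed no shift since the peel, so the cover was not slipping or sagging.

**What disagreed or stayed uncertain**
- **Tilt:** the cover is not perfectly level; it keeps its peel tilt of about 0.12–0.14 rad (limit 0.2). Just after the lift, the scene camera read 0.09 rad. A wrist-camera fit from two corners read 0.28 rad, which I dismissed because that view hardly senses tilt.
- **Scale:** the rack came out about 5–7% small in the top view and a few percent small in the scene view; the cover's corners were off the same way. I did not correct for this, because it affects cover and rack alike.

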